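# Brake lever check at the night hire stand

## Task

Check the hire bike's brake: with the fingers shut, press the orange lever in towards the bar with the outside of the fingers until it comes up firm against its stop, well short of the grip, hold it there for a good second without forcing it, and let it spring right back out. Then push the green key on the payment terminal fully down with the fingertips to log the check, let go of it, and finish clear. Grasp nothing: do not pinch the lever or touch the rubber grip, leave the red key alone and leave the loose things where they stand.

Things in the scene. Friction and masses are not known exactly. Their poses are not given: they have to be found in the camera images.
- lever_press (a point): Where to press: on the outer face of the orange brake lever's blade, mid-height, 135 mm above the table, 105 mm from the pivot. Axes turn with the lever; at rest +x points level from lever to bar (the way to press), +y along the bar to its free end, z up. The blade is 148 long, 16 high, 10 thick, splays out 0.17 rad and ends 43 mm past this point. Free space 60 mm outside it and 40 mm below it.
- lever (a joint): Angle of the brake lever about its upright pivot: 0 fully out, 0.25 rad against its stop; the press point moves about 26 mm. A spring returns it: at the press point about 2 N to start, 4.5 N at the stop, which is rigid. At the stop the blade still clears the rubber grip by about 12 mm or more.
- handlebar: Steel handlebar end bolted down on a green bench stand: level tube 22 mm thick, 290 long along y, axis 135 mm above the table. Origin on the table under the tube's axis; +x is the way the lever is pressed, +y towards the free end, z up. Lever pivot at x -45, y -20; foot plate (150 x 110 x 12) and post at y -80. Carries the grip and the lever.
- grip: Black ribbed rubber grip on the bar, 125 mm long, 33 mm thick, axis 135 mm above the table. Origin at the middle of its end nearest the stand; it runs along +y. Not to be touched.
- lever_inner (a point): The point of the bar-side face of the lever opposite the press point. This face is not to be touched.
- green_key_top (a point): Centre of the top face of the round green key, 28 mm across, 66 mm above the table, pressed straight down. It stands 10 mm proud of a fixed black collar 44 mm across. z up.
- terminal: Blue payment terminal with a lit screen, 200 x 140 x 44 mm, fixed to the table; origin under its centre. Both keys are on its robot-side end, at x -65 mm, the green at y 36, the red at y -36.
- green_key (a joint): Travel of the green key in m: 0 up, 0.006 fully down (about 5 N; springs back).
- red_key_top (a point): Centre of the top face of the like red key, 72 mm from the green one. Not to be pressed.
- red_key (a joint): Travel of the red key in m: 0 up, 0.006 down.
- spanner: Loose steel spanner, 160 mm long, lying flat behind the bar.
- oil: Loose white oil bottle, 40 mm across, 110 mm tall, standing on the bar's far side; origin under its centre.
- mug: Loose blue mug, 80 mm across, 90 mm tall, beyond the terminal; origin under its centre.
- coin_jar: Loose green glass jar with a brass lid, 70 mm across, 80 mm tall; origin under its centre.
- torch: Loose black torch standing upright, up to 48 mm across, 120 mm tall; origin under its centre.
- bell: Loose brass bicycle bell, 56 mm across, 35 mm tall; origin under its centre.
There are look-alikes about, which are no part of the job. There is more than one size of the terminal; the one meant has the size given above.

How it is judged:
On the way, in this order (a step that is already met when the one before it is completed fails the run):
1. the lever is pressed against its stop by the fingers and held there (value of joint lever above 0.232 rad and contact force between the fingers and handlebar above 2 N), for 0.8 s.
2. the lever is let go and springs right out (value of joint lever below 0.03 rad and contact force between the fingers and handlebar below 0.2 N), for 0.1 s.
3. the green key is pushed down (value of joint green_key above 0.0045 m and contact force between the fingers and terminal above 1 N), for 0.05 s.
At the end, for the whole second after the job is handed in: The lever has been held against its stop (over 0.232 rad) by the fingers for 0.8 s and released, then the green key pushed over 4.5 mm; at the end the lever is out (under 0.03 rad), both keys are up (under 1.5 mm) and no loose thing is over 20 mm from its start (value of joint lever below 0.03 rad and value of joint each of green_key, red_key below 0.0015 m and distance of each of spanner, oil, mug, coin_jar, torch, bell from where it was at the start of the episode below 0.02 m); the robot touches nothing.
It fails at once if a loose thing is moved or lifted (over 20 mm) (distance of any of spanner, oil, mug, coin_jar, torch, bell from where it was at the start of the episode above 0.02 m).
It fails at once if the fingers touch the bar side of the lever (over 1 N): it is to be pressed from outside, not pinched or hooked (contact force between the fingers and lever_c1 above 1 N).
It fails at once if the fingers press on or squeeze the rubber grip (over 2 N) (contact force between the fingers and grip above 2 N).
It fails at once if the lever is forced (over 45 N) (contact force between the fingers and handlebar above 45 N).
It fails at once if the red key is pressed (over 2 mm) (value of joint red_key above 0.002 m).
It also fails if it takes over 45 s, if anything falls off the work surface, if the arm or the gripper's body presses on something with over 40 N, if the wrist force passes 120 N, or if a joint passes its speed limit or range.

## Robot

A 6-joint arm with a two-finger parallel gripper is mounted at the origin on the work surface. World frame = base frame: x ahead of the robot, y to its left, z up, the work surface at z = 0. Lengths are in m, angles in rad, forces in N, time in s.
With the tool pointing down it reaches from about 0.35 to 0.85 m from the base axis. Payload 8.1 kg.
Tool frame: the origin (TCP) lies at the very end of the fingers, on their centre line; the grasp point (between the pads) lies 19 mm behind it; z points along the fingers, y is the direction in which the jaws open and shut (so a half turn about z gives the same grasp; the last joint's range is limited). The gripper opens to 85 mm and grips with 20 to 120 N. Pads are 22 mm wide; open, the fingers measure 114 mm over their backs; the gripper's body (76 mm by 85 mm) begins 54 mm behind the grasp point. The pads swing forward as they close: fully open they stand 13 mm farther back than shut.
Start: joints at [-0.085, 0.13, 1.488, -0, 1.523, -0.085], TCP at [0.6, 0, 0.195] pointing down, gripper open.
Joint ranges: [-2.96, 2.96], [-0.89, 2.26], [0.02, 2.5], [-1.34, 4.48], [0, 2.73], [-2.66, 2.66]. Speed limits (rad/s): [2.39, 2.39, 2.79, 3.14, 3.14, 3.14].

## Interface

Orientations are given as a rotation vector (axis times angle).
In Python, from cell import arm gives the robot as it stands. The module is installed in compiled form; this text tells all that it offers.
- The arm moves only by the shell command python3 -m crank 'ROWS' [OPENING] [FORCE]. ROWS is JSON, a list of rows, each a list of 2 entries, a list of its own where there are three numbers: the shift along the world's x, y, z in m, then the turn, a rotation vector about the world's x, y, z in rad. In form: [[[x, y, z], [ax, ay, az]], ...]. A call has 1 to 10 rows; each row is the pose to reach, as a shift and turn from the pose commanded when the call began; what a row does not reach only later rows make up. A row lasts 1/8 s, in which the tool goes at most 62.5 mm and 10.7 degrees, less where a joint would pass 70% of its speed; a pose out of reach is approached as far as the arm can. A call with a gripper value outside its range is refused whole. OPENING is the closure, from 0 (fully open) to 1 (shut), set as the call begins (- or left out, the last holds). The fingers move at their own pace and stop on an object; FORCE is the grip in N (left out, the last holds). Time passes only in rows, so rows that repeat a pose let the fingers close. It gives the time, the measured TCP pose, the force and the opening at its end, in the units of the state.
- arm.observe(): the state, without advancing time (a new reading comes with each control period).
- arm.grab_frame(name): name is "scene" or "side" or "wrist"; returns (picture, depth): 480x640x3 uint8, red, green, blue; 480x640 float32, m along the optical axis (not along the pixel's ray), 0 where there is no reading.
- arm.camera_model(name): a dict with "vertical_fov" (degrees; the focal length in pixels is half the picture's height over the tangent of half this angle, whatever the lens; pixels are square), "cx", "cy" (the principal point, pixels), "R" (3x3) and "t" (3): a world point X has camera coordinates R X + t; the wrist camera has in their place "hand_eye" (4x4, takes a point from camera to tool coordinates, whose origin is the TCP and whose axes are the flange's). Camera axes: x right, y down, z forward; pixel columns grow to the right and rows downward; lengths in m; the calibration is good to about 2 mm. The wrist camera is an equidistant fisheye: a pixel r from the principal point sees the ray r / f radians off the axis. A picture is of the moment at which its call begins: read the wrist's pose just before it. camera_model takes no time and is no camera call.
- arm.finish_job(): hands the job in, once; it reports no verdict.
Trained networks look in the newest picture that a camera, given by its name, has taken for a name from the list of things; names that differ only in an ending like _2 or _b are one class to them, and where a whole thing is asked for, a point or a joint stands for the part that bears it (a point fixed in the world has none). Each returns a list of dicts, best first, with "score" (0 to 1); they miss things now and then, are a little off and sometimes report something else, mostly with a low value. They report only what shows in the picture. A call takes as long as a camera call. They do not tell look-alikes from the thing itself.
- arm.silhouettes(query, camera): "mask" (480x640 bool, what is visible of it) and "rect" ([left, top, width, height] in pixels, round what is visible of it).
The state is a dict: "clock": time; "joint_positions": joint angles; "joint_vel": joint speeds; "tau": joint torques, N m; "eef_pos": TCP position; "ee_rot": TCP orientation; "contact_force": force on the tool from outside, world axes, zero at the start; "moment": the same for the moment, N m; "finger_gap": opening from 0.0 (shut) to 1.0 (fully open).
Only numpy, scipy, OpenCV 4.12 (cv2) and the standard library are available. Lean on these libraries where they do the work, as an engineer would, in place of code of your own. Each camera call takes 0.05 s, during which the arm holds its last target.

## Working session

There is one attempt and no reset: what is moved stays moved. The work goes in short steps, Python scripts to look and compute and a shell command to move; the robot and the scene stay as the last step left them, time stands still between calls to the robot, and variables do not carry over. Pictures are saved under pics/ and viewed, and the job is handed in when it is done.

```bash
mkdir -p pics; cat > h.py <<'E'
import numpy as np, cv2
from cell import arm
def f_of(m): return 240/np.tan(np.radians(m["vertical_fov"])/2)
def grab(n,fn=None):
    im,d=arm.grab_frame(n)
    if fn: cv2.imwrite(fn,im[:,:,::-1])
    return im,d
def cloud(n,d):
    m=arm.camera_model(n);f=f_of(m)
    v,u=np.mgrid[:480,:640]
    p=np.stack([(u-m["cx"])/f*d,(v-m["cy"])/f*d,d],-1)
    R=np.array(m["R"]);t=np.array(m["t"])
    w=(p-t)@R
    w[d<=0]=np.nan
    return w
E
python3 - <<'E'
from h import *
np.set_printoptions(precision=4,suppress=True)
print(arm.observe())
for n in("scene","side"):
    im,d=grab(n,f"pics/{n}0.png"); np.savez(f"{n}0.npz",im=im,d=d,w=cloud(n,d))
    m=arm.camera_model(n);print(n,m["vertical_fov"],-np.array(m["R"]).T@m["t"])
E
```

```text
{'clock': 0.0, 'joint_positions': array([-0.0854,  0.1312,  1.4893,  0.    ,  1.523 , -0.0854]), 'joint_vel': array([ 0.    , -0.0004,  0.0002,  0.0003, -0.001 ,  0.0002]), 'tau': array([ -0.0019, -56.9404, -50.0558,  -0.0002,   0.0144,   0.0001]), 'eef_pos': array([0.5994, 0.0001, 0.1937]), 'ee_rot': array([-2.2203, -2.2204,  0.0019]), 'contact_force': array([ 0.0232, -0.0113, -0.4979]), 'moment': array([0.009 , 0.027 , 0.0148]), 'finger_gap': 1.004190961973479}
scene 42.89585646439751 [1.2928 0.096  1.243 ]
side 52.52948088613745 [0.3762 0.8311 0.6253]
```

View pics/scene0.png

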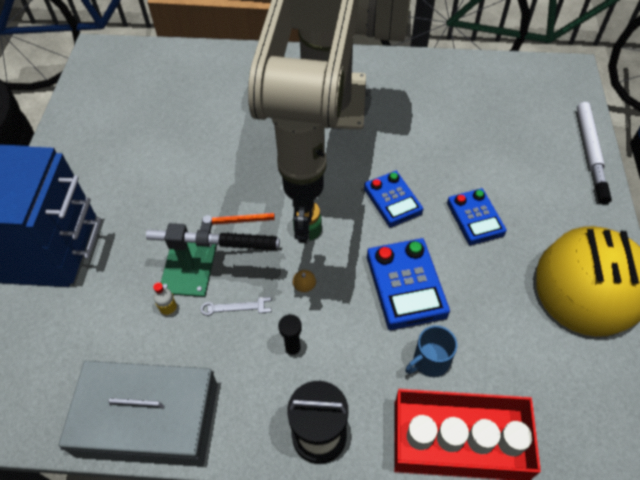

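View pics/side0.png

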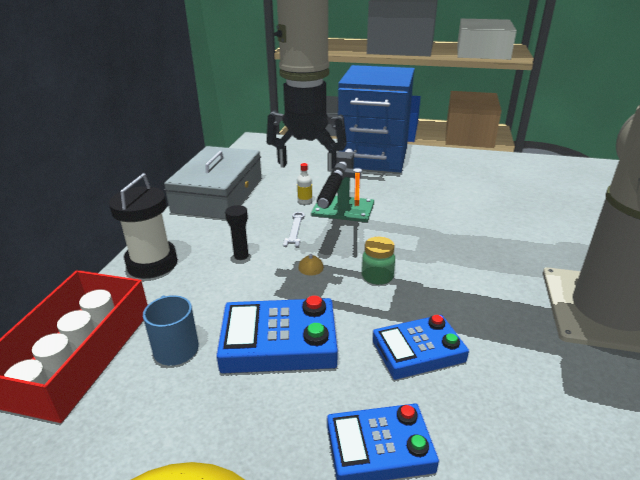

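The scene view shows three blue terminals: a big one at (407,280) and small ones at (393,197) and (476,215). The orange lever is at (240,217), the grip at (250,241), the coin jar at (312,218), the bell at (305,282) and the spanner at (237,307). Next I measure them.

```bash
python3 - <<'E'
from h import *
np.set_printoptions(precision=4,suppress=True)
for n in("scene","side"):
  im,d=grab(n);w=cloud(n,d)
  for q in ["lever_press","handlebar","grip","terminal","green_key_top","red_key_top","coin_jar","bell","torch","spanner","oil","mug"]:
    for r in arm.silhouettes(q,n)[:4]:
      if r["score"]<.3: continue
      p=w[r["mask"]];p=p[~np.isnan(p[:,0])]
      if len(p)<5: continue
      top=p[p[:,2]>np.percentile(p[:,2],90)-.006]
      print(n,q,round(r["score"],2),r["rect"],"lo",np.percentile(p,2,axis=0),"hi",np.percentile(p,98,axis=0),"top",np.median(top,0))
  np.savez(f"{n}1.npz",im=im,d=d,w=w)
im=cv2.imread("pics/scene0.png");cv2.imwrite("pics/c1.png",cv2.resize(im[160:340,130:460],None,fx=2.4,fy=2.4,interpolation=cv2.INTER_CUBIC))
E
```

```text
scene lever_press 0.87 [202.7, 216.2, 72.2, 9.8] lo [ 0.4874 -0.2288  0.0772] hi [ 0.5423 -0.0851  0.1454] top [ 0.5284 -0.1604  0.1407]
scene handlebar 0.6 [145.9, 215.7, 132.6, 85.4] lo [ 0.5207 -0.3385  0.0048] hi [ 0.6518 -0.0785  0.1556] top [ 0.5858 -0.2171  0.1486]
scene grip 0.72 [218.0, 234.1, 58.2, 17.8] lo [ 0.4748 -0.1944 -0.0038] hi [ 0.6011 -0.0704  0.1516] top [ 0.5865 -0.1279  0.1475]
scene grip 0.6 [146.0, 213.9, 132.1, 83.0] lo [ 0.5176 -0.3401  0.0023] hi [ 0.6539 -0.0772  0.1556] top [ 0.5855 -0.2175  0.1486]
scene terminal 0.89 [447.5, 187.4, 59.1, 58.7] lo [0.3362 0.3345 0.0031] hi [0.4731 0.453  0.0428] top [0.4016 0.3957 0.031 ]
scene terminal 0.76 [367.4, 239.0, 83.2, 91.3] lo [0.5124 0.1423 0.0077] hi [0.7085 0.3028 0.0631] top [0.609  0.2267 0.0464]
scene terminal 0.7 [363.2, 172.3, 59.8, 58.3] lo [0.3005 0.1275 0.0029] hi [0.4341 0.2552 0.0427] top [0.3611 0.1908 0.031 ]
scene green_key_top 0.57 [407.8, 242.9, 13.9, 8.5] lo [0.5167 0.2281 0.0568] hi [0.5429 0.2507 0.0694] top [0.531  0.2395 0.0637]
scene green_key_top 0.56 [390.8, 169.2, 9.1, 10.7] lo [0.2
[... 3101 characters left out ...]
436 -0.0419  0.0008] hi [0.7862 0.0041 0.1203] top [ 0.7644 -0.0138  0.1189]
side torch 0.48 [306.8, 322.7, 14.7, 15.3] lo [0.515  0.2318 0.0557] hi [0.5392 0.2563 0.0669] top [0.5263 0.2457 0.0649]
side spanner 0.71 [286.3, 207.1, 17.5, 39.0] lo [ 0.6512 -0.2328 -0.0005] hi [ 0.6969 -0.0803  0.0091] top [ 0.6765 -0.1488  0.006 ]
side oil 0.74 [307.6, 323.9, 17.3, 11.7] lo [0.5138 0.2318 0.0549] hi [0.5393 0.2563 0.0669] top [0.5262 0.2456 0.0649]
side oil 0.64 [295.9, 161.7, 14.2, 41.2] lo [ 0.6723 -0.3134  0.0015] hi [ 0.7087 -0.2871  0.1086] top [ 0.6904 -0.3018  0.1025]
side mug 0.72 [143.3, 296.0, 55.2, 67.7] lo [0.7341 0.2445 0.0037] hi [0.8098 0.3211 0.0896] top [0.7716 0.2865 0.0869]
```

View pics/c1.png

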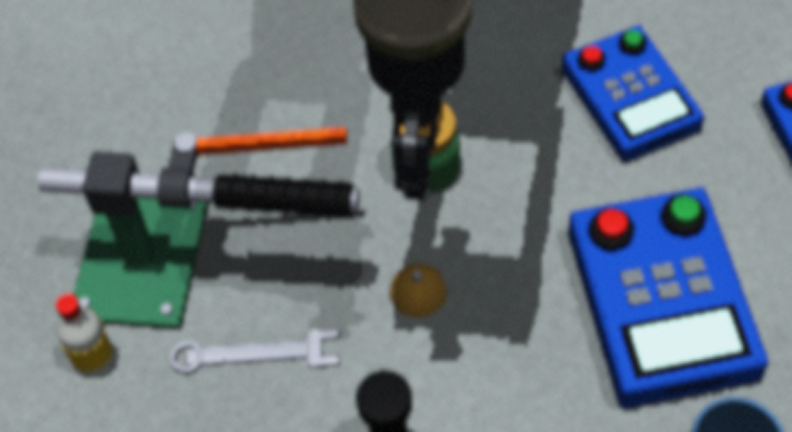

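The job's terminal is the big one at (407,280) in the scene view. It measures about 200 x 140 mm, while the other two, at (393,197) and (476,215), come out around 140 x 100. In the enlarged crop its green key is at crop (686,208), on the robot-side right. The two cameras disagree by about 7 mm, so I fit the lever, bar and keys in both and compare them with the wrist camera.

```bash
python3 - <<'E'
from h import *
np.set_printoptions(precision=4,suppress=True)
for n in("scene","side"):
  z=np.load(f"{n}1.npz");im,w=z["im"].astype(int),z["w"]
  hsv=cv2.cvtColor(z["im"],cv2.COLOR_RGB2HSV)
  inb=(w[...,0]>.45)&(w[...,0]<.65)&(w[...,1]>-.36)&(w[...,1]<-.04)
  o=inb&(w[...,2]>.12)&(w[...,2]<.16)&(hsv[...,1]>150)&(hsv[...,0]<20)&(hsv[...,2]>90)
  p=w[o]; c=p.mean(0);u,s,v=np.linalg.svd(p[:,:2]-c[:2]); dr=v[0]*np.sign(v[0][1]);t=(p[:,:2]-c[:2])@dr
  print(n,"lever n",len(p),"c",c,"dir",dr,"ends",c[:2]+dr*t.min(),c[:2]+dr*t.max(),t.max()-t.min(), "z",np.percentile(p[:,2],[2,98]))
  g=inb&(w[...,2]>.140)&(w[...,2]<.152)&(w[...,0]>.562)
  p=w[g];p=p[(p[:,1]>-.2)];c=p.mean(0);u,s,v=np.linalg.svd(p[:,:2]-c[:2]);dr2=v[0]*np.sign(v[0][1]);t=(p[:,:2]-c[:2])@dr2
  print("  grip",len(p),c,dr2,"ends",c[:2]+dr2*t.min(),c[:2]+dr2*t.max(),"angle",np.arccos(dr@dr2), "top",np.median(p[p[:,2]>.1475],0))
  for nm,hh in(("green",(45,80)),("red",(0,8))):
    m=(w[...,0]>.48)&(w[...,0]<.6)&(w[...,1]>.1)&(w[...,1]<.3)&(w[...,2]>.0605)&(w[...,2]<.072)&(hsv[...,1]>120)&(hsv[...,0]>=hh[0])&(hsv[...,0]<=hh[1])
    q=w[m];print("  ",nm,len(q),q.mean(0),q.min(0),q.max(0))
E
```

```text
scene lever n 319 c [ 0.5267 -0.1483  0.1392] dir [-0.1576  0.9875] ends [ 0.5376 -0.2167] [ 0.5162 -0.0826] 0.13573092775629536 z [0.1317 0.1456]
  grip 664 [ 0.5877 -0.1304  0.1461] [0.0137 0.9999] ends [ 0.5868 -0.1998] [ 0.5887 -0.0628] angle 0.17199382491798965 top [ 0.586  -0.1286  0.1492]
   green 92 [0.5303 0.2398 0.0639] [0.516  0.2277 0.0606] [0.543  0.2533 0.0697]
   red 80 [0.5507 0.1706 0.0637] [0.538  0.1576 0.0605] [0.5637 0.1827 0.0699]
side lever n 129 c [ 0.522  -0.1355  0.1401] dir [-0.153   0.9882] ends [ 0.5347 -0.2177] [ 0.5127 -0.0758] 0.1435244913123085 z [0.1288 0.144 ]
  grip 375 [ 0.5808 -0.1171  0.1467] [0.0271 0.9996] ends [ 0.5785 -0.1993] [ 0.5823 -0.0584] angle 0.1807330021006151 top [ 0.5828 -0.1207  0.1493]
   green 161 [0.5264 0.2449 0.0646] [0.5134 0.2289 0.0605] [0.5398 0.2566 0.0677]
   red 134 [0.5462 0.1756 0.0645] [0.5339 0.1607 0.0606] [0.5597 0.1868 0.0672]
```

```bash
python3 -m crank '[[[-0.02,-0.02,0.03],[0,0,0]],[[-0.07,-0.05,0.05],[0,0,0]],[[-0.12,-0.09,0.06],[0,0,0]],[[-0.12,-0.09,0.06],[0,0,0]]]' 1 30
python3 - <<'E'
from h import *
o=arm.observe();print(o["eef_pos"],o["ee_rot"],o["finger_gap"],o["contact_force"])
im,d=grab("wrist","pics/w1.png");np.savez("w1.npz",im=im,d=d,p=o["eef_pos"],r=o["ee_rot"])
print(arm.camera_model("wrist"))
E
```

```text
clock: 1.9
eef_pos: [0.4785, -0.0921, 0.2564]
ee_rot: [2.223, 2.216, 0.001]
contact_force: [0.7, 0.5, -0.6]
finger_gap: 0.144
[ 0.47850381 -0.09211351  0.2564202 ] [2.22306970e+00 2.21583194e+00 9.27858130e-04] 0.1436077426192823 [ 0.714385    0.51153238 -0.5798775 ]
{'vertical_fov': 65.70646984690485, 'cx': 324.4607411910727, 'cy': 242.34200979999542, 'hand_eye': array([[-3.10081901e-04, -9.52853720e-01, -3.03429879e-01,
         7.83082885e-02],
       [ 9.99999789e-01, -1.22087941e-04, -6.38532659e-04,
         9.91900270e-04],
       [ 5.71383091e-04, -3.03430012e-01,  9.52853557e-01,
        -1.79567692e-01],
       [ 0.00000000e+00,  0.00000000e+00,  0.00000000e+00,
         1.00000000e+00]])}
```

View pics/w1.png

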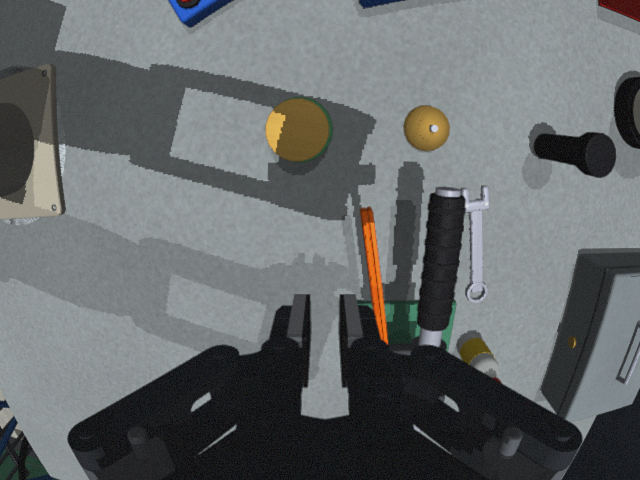

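The wrist view shows the lever's free end at (368,208), the grip at (440,260), the jar lid at (298,130) and the bell at (427,128). The fingers are still closing.

```bash
cat >> h.py <<'E'
from scipy.spatial.transform import Rotation as Ro
def wcloud(d,pos,rv):
    m=arm.camera_model("wrist");f=f_of(m)
    v,u=np.mgrid[:480,:640].astype(float)
    x=(u-m["cx"]);y=(v-m["cy"]);r=np.hypot(x,y)+1e-9;th=r/f
    p=np.stack([x/r*np.tan(th)*d,y/r*np.tan(th)*d,d],-1)
    H=np.array(m["hand_eye"]);q=p@H[:3,:3].T+H[:3,3]
    w=q@Ro.from_rotvec(rv).as_matrix().T+pos
    w[d<=0]=np.nan
    return w
E
python3 - <<'E'
from h import *
np.set_printoptions(precision=4,suppress=True)
z=np.load("w1.npz");w=wcloud(z["d"],z["p"],z["r"]);hsv=cv2.cvtColor(z["im"],cv2.COLOR_RGB2HSV)
o=(w[...,2]>.12)&(w[...,2]<.16)&(hsv[...,1]>150)&(hsv[...,0]<20)&(hsv[...,2]>90)
o[:190]=0
p=w[o];c=p.mean(0);u,s,v=np.linalg.svd(p[:,:2]-c[:2]);dr=v[0]*np.sign(v[0][1]);t=(p[:,:2]-c[:2])@dr;nn=(p[:,:2]-c[:2])@np.array([dr[1],-dr[0]])
print(len(p),c,dr,"ends",c[:2]+dr*t.min(),c[:2]+dr*t.max(),"norm",np.percentile(nn,[1,50,99]),np.percentile(p[:,2],[2,50,98]))
for nm,(a,b) in dict(grip=(445,225),grip2=(440,290),jar=(298,130),bell=(427,128),torch=(598,155)).items(): print(nm,w[b-2:b+3,a-2:a+3].reshape(-1,3).mean(0))
E
```

```text
1424 [ 0.522  -0.1341  0.1431] [-0.169   0.9856] ends [ 0.5345 -0.2069] [ 0.5127 -0.0798] norm [-0.0049  0.0001  0.0048] [0.1387 0.1433 0.1448]
grip [ 0.5789 -0.0903  0.1505]
grip2 [ 0.5804 -0.149   0.1509]
jar [nan nan nan]
bell [ 0.5941 -0.0116  0.0266]
torch [ 0.7613 -0.0214  0.1204]
```

The wrist camera puts the blade tip at (0.513,-0.080), so the press point is about (0.515,-0.123,0.135), pressed along +x. I finish closing the fingers, step back and go down outside the blade.

```bash
python3 -m crank '[[[-0.018,-0.033,0],[0,0,0]],[[-0.018,-0.033,0],[0,0,0]],[[-0.018,-0.033,-0.04],[0,0,0]],[[-0.018,-0.033,-0.08],[0,0,0]],[[-0.018,-0.033,-0.12],[0,0,0]],[[-0.018,-0.033,-0.139],[0,0,0]],[[-0.018,-0.033,-0.139],[0,0,0]],[[-0.018,-0.033,-0.139],[0,0,0]]]' 1 60
python3 - <<'E'
from h import *
o=arm.observe();print(o["eef_pos"],o["ee_rot"],o["finger_gap"],o["contact_force"])
im,d=grab("wrist","pics/w2.png");np.savez("w2.npz",im=im,d=d,p=o["eef_pos"],r=o["ee_rot"])
im,d=grab("side");cv2.imwrite("pics/s2.png",cv2.resize(im[90:290,220:480,::-1],None,fx=3,fy=3,interpolation=cv2.INTER_CUBIC))
E
```

```text
clock: 2.95
eef_pos: [0.4633, -0.1231, 0.1175]
ee_rot: [2.22, 2.22, 0.002]
contact_force: [-0.6, -1.0, 0.2]
finger_gap: -0.001
[ 0.46333232 -0.12311491  0.11751521] [2.21967380e+00 2.22031956e+00 1.68107779e-03] -0.0012598577465692206 [-0.55895354 -1.04999533  0.15017431]
```

View pics/w2.png

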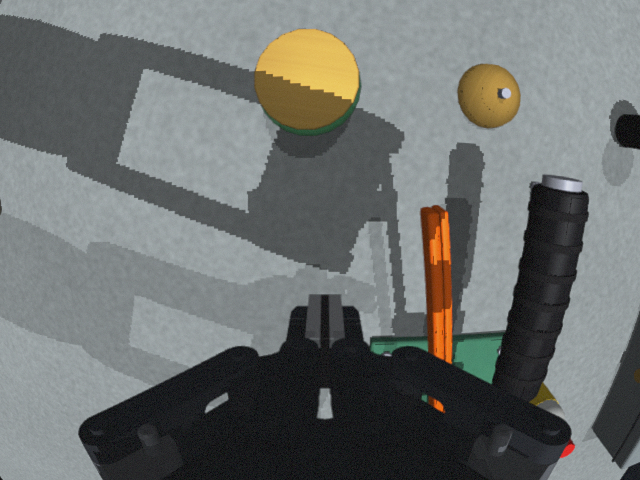

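View pics/s2.png

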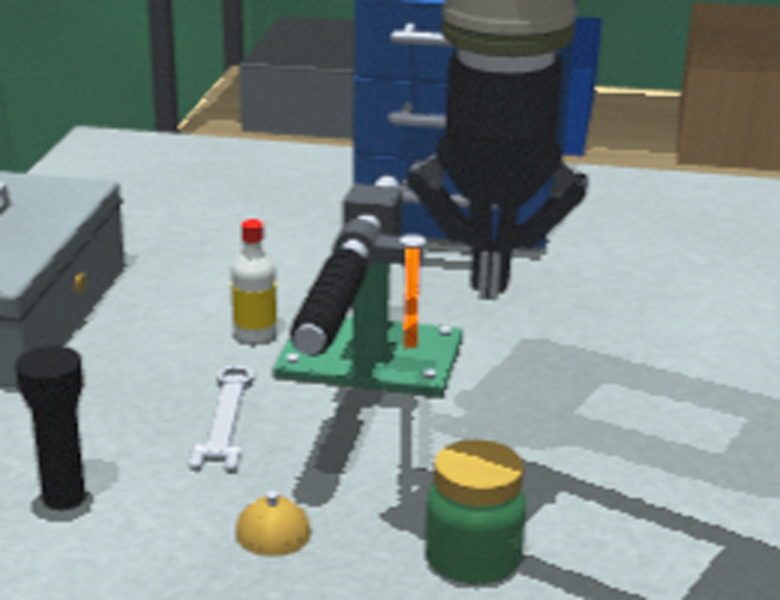

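The fingers are shut and stand outside the lever, with nothing touching. One knuckle sticks out toward the bar, so I check its height before it passes over the grip.

```bash
python3 - <<'E'
from h import *
np.set_printoptions(precision=4,suppress=True)
z=np.load("w2.npz");w=wcloud(z["d"],z["p"],z["r"])
for a,b in[(400,352),(430,360),(470,380),(520,405),(560,430),(545,460),(345,320),(355,320),(335,300),(315,300)]: print((a,b),z["im"][b,a],w[b,a],w[b,a]-z["p"])
hsv=cv2.cvtColor(z["im"],cv2.COLOR_RGB2HSV)
o=(w[...,2]>.139)&(w[...,2]<.16)&(hsv[...,1]>150)&(hsv[...,0]<20)&(hsv[...,2]>90);o[:190]=0;o[330:]=0;o[:,:400]=0
p=w[o];c=p.mean(0);u,s,v=np.linalg.svd(p[:,:2]-c[:2]);dr=v[0]*np.sign(v[0][1]);t=(p[:,:2]-c[:2])@dr
print(len(p),c,dr,c[:2]+dr*t.max(),c[:2]+dr*(t.max()-.043))
g=(w[...,2]>.1475)&(w[...,2]<.155)&(w[...,0]>.56)&(w[...,0]<.62)&(w[...,1]>-.19);p=w[g];print("grip top",np.median(p,0),np.polyfit(p[:,1],p[:,0],1))
E
```

```text
(400, 352) [23 28 22] [ 0.4872 -0.1098  0.2035] [0.0239 0.0133 0.086 ]
(430, 360) [31 29 33] [ 0.4953 -0.1094  0.2091] [0.032  0.0138 0.0916]
(470, 380) [36 31 34] [ 0.5045 -0.1095  0.2199] [0.0412 0.0136 0.1024]
(520, 405) [22 30 31] [ 0.5148 -0.1096  0.2328] [0.0515 0.0135 0.1153]
(560, 430) [24 28 33] [ 0.5214 -0.1095  0.2445] [0.0581 0.0136 0.127 ]
(545, 460) [55 54 63] [ 0.518  -0.1164  0.2477] [0.0547 0.0067 0.1302]
(345, 320) [24 28 29] [ 0.472  -0.1155  0.1729] [0.0086 0.0076 0.0554]
(355, 320) [30 32 32] [ 0.4757 -0.1148  0.1741] [0.0124 0.0083 0.0565]
(335, 300) [72 73 77] [ 0.4683 -0.1112  0.1641] [0.005  0.0119 0.0466]
(315, 300) [69 72 73] [ 0.4603 -0.1113  0.1639] [-0.003   0.0118  0.0464]
2431 [ 0.5176 -0.1075  0.1431] [-0.1563  0.9877] [ 0.5132 -0.0798] [ 0.52   -0.1223]
grip top [ 0.5801 -0.1176  0.1504] [0.0107 0.5822]
```

The knuckles stay at z ≥ 0.20 and clear the grip, whose top is 0.150. The wrist measurement repeats, with the press point at x≈0.515. Now I press in slowly.

```bash
python3 -m crank '[[[0.01,0,0],[0,0,0]],[[0.02,0,0],[0,0,0]],[[0.03,0,0],[0,0,0]],[[0.036,0,0],[0,0,0]],[[0.042,0,0],[0,0,0]],[[0.042,0,0],[0,0,0]],[[0.042,0,0],[0,0,0]]]' 
python3 - <<'E'
from h import *
o=arm.observe();print(o["contact_force"],o["moment"])
im,d=grab("wrist","pics/w3.png")
E
python3 -m crank '[[[0.003,0,0],[0,0,0]],[[0.006,0,0],[0,0,0]],[[0.009,0,0],[0,0,0]],[[0.009,0,0],[0,0,0]],[[0.009,0,0],[0,0,0]]]'
python3 - <<'E'
from h import *
o=arm.observe();print(o["contact_force"],o["moment"])
im,d=grab("wrist","pics/w4.png")
E
```

```text
clock: 3.92
eef_pos: [0.5038, -0.1229, 0.1157]
ee_rot: [-2.221, -2.221, 0.0]
contact_force: [-0.1, 0.6, -0.4]
finger_gap: 0.001
[-0.12696673  0.62090031 -0.36509841] [ 0.01332886 -0.0038902  -0.01950091]
clock: 4.6
eef_pos: [0.513, -0.1229, 0.1157]
ee_rot: [-2.221, -2.221, 0.0]
contact_force: [-0.3, 0.4, 0.3]
finger_gap: 0.001
[-0.29722856  0.4316719   0.26439205] [0.02050076 0.02470112 0.02646213]
```

View pics/w4.png

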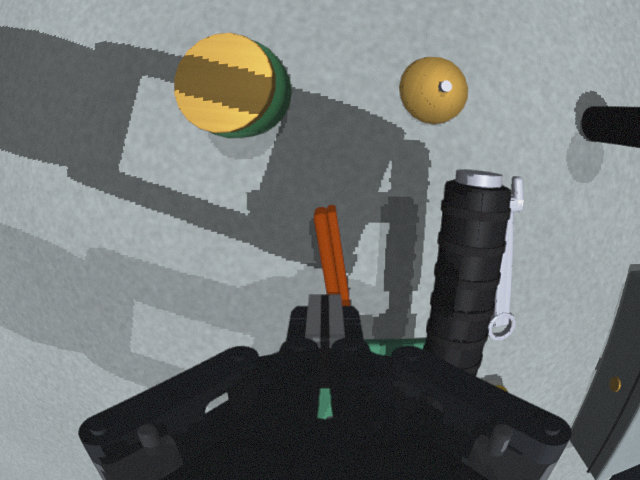

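```bash
cat >> h.py <<'E'
def lever():
    o=arm.observe();im,d=arm.grab_frame("wrist");w=wcloud(d,o["eef_pos"],o["ee_rot"])
    hsv=cv2.cvtColor(im,cv2.COLOR_RGB2HSV)
    m=(w[...,2]>.139)&(w[...,2]<.155)&(hsv[...,1]>150)&(hsv[...,0]<20)&(hsv[...,2]>60);m[:190]=0
    m&=(w[...,0]>.49)&(w[...,0]<.57)&(w[...,1]<-.06)&(w[...,1]>-.24)
    p=w[m];c=p.mean(0);u,s,v=np.linalg.svd(p[:,:2]-c[:2]);dr=v[0]*np.sign(v[0][1]);t=(p[:,:2]-c[:2])@dr
    print("lever n",len(p),"dir",dr,"yaw",-np.arctan2(dr[0],dr[1]),"tip",c[:2]+dr*t.max(),"press",c[:2]+dr*(t.max()-.043)+5e-3*np.array([-dr[1],dr[0]]))
    print("tcp",o["eef_pos"],"F",o["contact_force"],"M",o["moment"],"clock",o["clock"])
    return im,d,w
E
python3 - <<'E'
from h import *
np.set_printoptions(precision=4,suppress=True)
im,d,w=lever()
im,d=grab("side");cv2.imwrite("pics/s4.png",cv2.resize(im[120:240,290:450,::-1],None,fx=5,fy=5,interpolation=cv2.INTER_CUBIC))
E
```

```text
lever n 1918 dir [-0.1846  0.9828] yaw 0.1856921208218084 tip [ 0.5133 -0.0795] press [ 0.5163 -0.1226]
tcp [ 0.5129 -0.123   0.1157] F [ 0.2248 -0.1934  0.1335] M [-0.0084  0.046   0.0121] clock 4.65
```

View pics/s4.png

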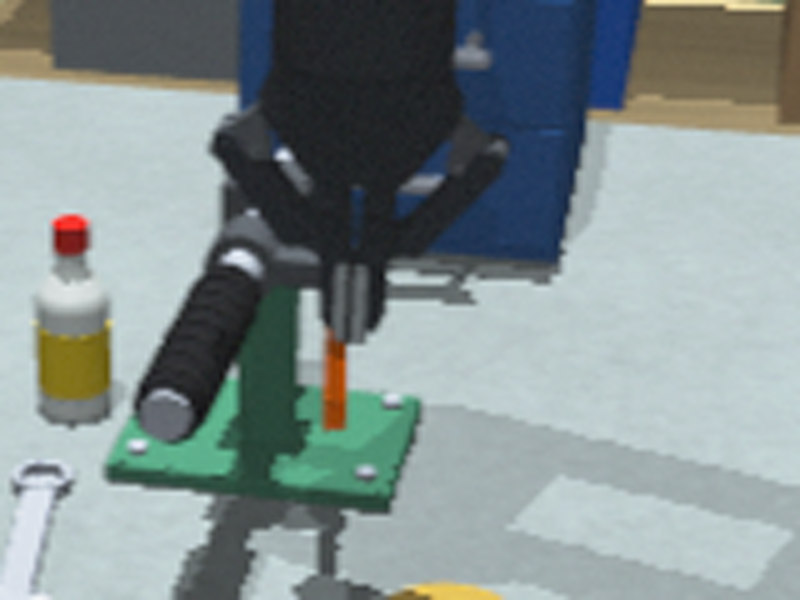

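```bash
python3 - <<'E'
from h import *
np.set_printoptions(precision=4,suppress=True)
im,d=grab("side");w=cloud("side",d)
for y in range(172,208,2): print(y,[(x,w[y,x].round(3).tolist(),im[y,x].tolist()) for x in (357,361,365)])
E
```

```text
172 [(357, [0.519, -0.111, 0.191], [47, 49, 50]), (361, [0.51, -0.11, 0.192], [40, 42, 43]), (365, [0.502, -0.112, 0.192], [34, 37, 40])]
174 [(357, [0.519, -0.11, 0.187], [89, 95, 97]), (361, [0.51, -0.11, 0.187], [81, 87, 88]), (365, [0.502, -0.114, 0.186], [32, 36, 37])]
176 [(357, [0.519, -0.111, 0.181], [88, 96, 96]), (361, [0.51, -0.11, 0.183], [96, 101, 104]), (365, [0.502, -0.118, 0.18], [32, 34, 35])]
178 [(357, [0.518, -0.111, 0.177], [89, 95, 97]), (361, [0.51, -0.111, 0.178], [94, 99, 101]), (365, [0.502, -0.117, 0.175], [31, 35, 35])]
180 [(357, [0.518, -0.109, 0.173], [91, 97, 99]), (361, [0.509, -0.108, 0.174], [94, 100, 102]), (365, [0.501, -0.112, 0.173], [36, 38, 42])]
182 [(357, [0.518, -0.111, 0.167], [98, 103, 106]), (361, [0.509, -0.11, 0.169], [96, 100, 103]), (365, [0.501, -0.114, 0.168], [35, 39, 41])]
184 [(357, [0.518, -0.109, 0.163], [94, 100, 102]), (361, [0.51, -0.113, 0.163], [102, 109, 110]), (365, [0.501, -0.113, 0.163], [70, 75, 77])]
186 [(357, [0.518, -0.114, 0.156], [106, 105, 103]), (361, [0.509, -0.111, 0.159], [103, 108, 110]), (365, [0.544, -0
[... 788 characters left out ...]
.085, 0.143], [164, 71, 10]), (361, [0.54, -0.339, 0.01], [113, 181, 153]), (365, [0.532, -0.363, -0.001], [158, 194, 184])]
200 [(357, [0.512, -0.08, 0.14], [149, 67, 11]), (361, [0.538, -0.328, 0.01], [94, 175, 139]), (365, [0.527, -0.327, 0.011], [89, 170, 134])]
202 [(357, [0.512, -0.079, 0.136], [148, 67, 10]), (361, [0.536, -0.312, 0.012], [93, 175, 138]), (365, [0.526, -0.318, 0.01], [91, 173, 137])]
204 [(357, [0.512, -0.08, 0.131], [145, 64, 10]), (361, [0.534, -0.302, 0.011], [91, 173, 137]), (365, [0.524, -0.306, 0.011], [90, 172, 136])]
206 [(357, [0.542, -0.288, 0.012], [94, 160, 124]), (361, [0.533, -0.292, 0.011], [91, 174, 137]), (365, [0.522, -0.295, 0.011], [89, 170, 136])]
```

The side depth shows the visible fingertips ending at z≈0.152, while the reported TCP is 0.116, and there is no contact force. So the fingers are passing above the blade. I check the real tip-to-TCP offset in all the pictures before going on.

```bash
python3 - <<'E'
from h import *
np.set_printoptions(precision=4,suppress=True)
o=arm.observe();tp=o["eef_pos"]
def tip(w,im,tp,n):
  m=(np.abs(w[...,0]-tp[0])<.07)&(np.abs(w[...,1]-tp[1])<.03)&(w[...,2]>.11)&(w[...,2]<tp[2]+.12)&((im.max(-1).astype(int)-im.min(-1))<25)
  q=w[m]
  for lo in np.arange(0.0,.12,.006)+q[:,2].min():
    k=q[(q[:,2]>=lo)&(q[:,2]<lo+.006)]
    if len(k): print(n,"dz %.3f"%(lo-tp[2]),len(k),"x",(k[:,0].min()-tp[0]).round(4),(k[:,0].max()-tp[0]).round(4),"y",(k[:,1].min()-tp[1]).round(4),(k[:,1].max()-tp[1]).round(4))
im,d=grab("side");tip(cloud("side",d),im,tp,"side")
im,d=grab("scene");w=cloud("scene",d);tip(w,im,tp,"scene")
cv2.imwrite("pics/sc4.png",cv2.resize(im[140:320,180:400,::-1],None,fx=3.3,fy=3.3,interpolation=cv2.INTER_CUBIC))
print("start");z=np.load("side0.npz");tip(z["w"],z["im"],np.array([.5994,0,.1937]),"side0")
E
```

```text
side dz 0.012 9 x 0.0151 0.0558 y -0.0185 0.0148
side dz 0.018 21 x 0.0535 0.0567 y -0.0287 0.03
side dz 0.024 38 x 0.0079 0.062 y -0.0288 0.03
side dz 0.030 65 x 0.0574 0.0695 y -0.0283 0.0295
side dz 0.036 13 x -0.0054 0.0689 y -0.0188 0.015
side dz 0.042 29 x -0.0125 0.0141 y -0.0013 0.0157
side dz 0.048 33 x -0.0123 0.0149 y -0.0037 0.0138
side dz 0.054 34 x -0.0126 0.0125 y 0.0001 0.0143
side dz 0.060 31 x -0.0128 0.0129 y -0.0047 0.0175
side dz 0.066 33 x -0.0122 0.0133 y 0.002 0.0165
side dz 0.072 32 x -0.0147 0.0175 y -0.0089 0.0151
side dz 0.078 63 x -0.0281 0.0295 y -0.009 0.0171
side dz 0.084 82 x -0.0321 0.0341 y -0.0102 0.0193
side dz 0.090 115 x -0.0382 0.0407 y -0.0101 0.0181
side dz 0.096 81 x -0.0419 0.0452 y -0.0132 0.0212
side dz 0.102 92 x -0.0478 0.0496 y -0.0117 0.0215
side dz 0.108 96 x -0.0515 0.0536 y -0.0139 0.0233
side dz 0.114 113 x -0.0553 0.0598 y -0.0031 0.0203
side dz 0.120 11 x -0.0551 0.0545 y 0.0067 0.0218
scene dz 0.005 9 x 0.0073 0.016 y -0.0267 0.0191
scene dz 0.011 7 x 0.0122 0.0187 y -0.0236 0.014
scene dz 0.023 24 x 0.0573 0.0689 y -0.0288 0.0
[... 734 characters left out ...]
0464 y -0.0117 0.0173
scene dz 0.119 3 x 0.0576 0.0612 y -0.0111 0.0112
start
side0 dz 0.049 29 x -0.0507 0.0497 y -0.0082 0.0143
side0 dz 0.055 55 x -0.055 0.0562 y -0.0089 0.0166
side0 dz 0.061 48 x -0.0554 0.0563 y -0.0046 0.0153
side0 dz 0.067 57 x -0.0559 0.0561 y -0.0071 0.0158
side0 dz 0.073 53 x -0.0556 0.0557 y -0.007 0.0149
side0 dz 0.079 56 x -0.0553 0.0577 y -0.0066 0.0156
side0 dz 0.085 49 x -0.0583 0.0582 y -0.0077 0.0154
side0 dz 0.091 78 x -0.0683 0.0683 y 0.0051 0.0169
side0 dz 0.097 131 x -0.0692 0.0699 y -0.0128 0.0173
side0 dz 0.103 123 x -0.0687 0.0692 y -0.0107 0.0207
side0 dz 0.109 172 x -0.07 0.0692 y -0.0154 0.0216
side0 dz 0.115 164 x -0.0689 0.0699 y -0.0157 0.0222
```

View pics/sc4.png

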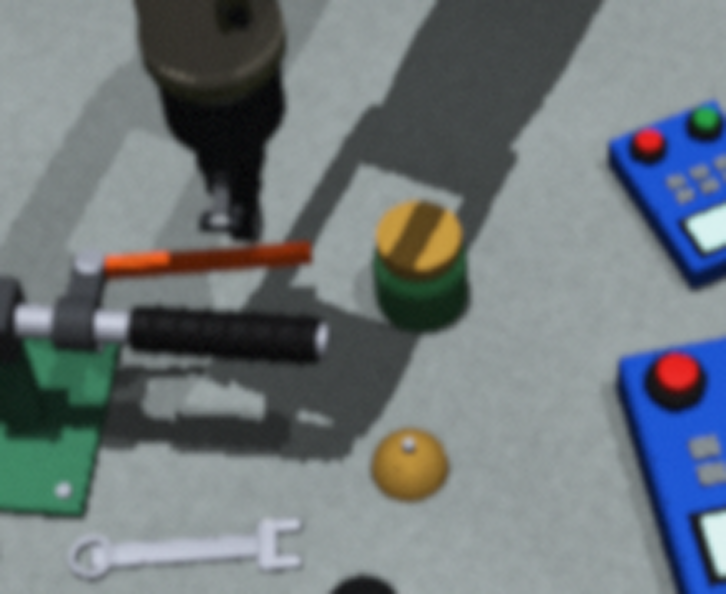

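All three cameras agree that the shut fingertips really end about 37 mm behind the reported TCP. At the start the open ones were about 50 mm behind, which matches the 13 mm swing. I didn't touch anything. I'll back out, go down 33 mm so the real tips are at z≈0.120, and press again.

```bash
python3 -m crank '[[[-0.03,0,0],[0,0,0]],[[-0.055,0,0],[0,0,0]],[[-0.055,0,0],[0,0,0]],[[-0.055,0,-0.015],[0,0,0]],[[-0.055,0,-0.033],[0,0,0]],[[-0.055,0,-0.033],[0,0,0]],[[-0.045,0,-0.033],[0,0,0]],[[-0.03,0,-0.033],[0,0,0]],[[-0.018,0,-0.033],[0,0,0]],[[-0.018,0,-0.033],[0,0,0]]]'
python3 - <<'E'
from h import *
np.set_printoptions(precision=4,suppress=True)
im,d,w=lever()
im,d=grab("side");w=cloud("side",d)
cv2.imwrite("pics/s5.png",cv2.resize(im[120:240,290:450,::-1],None,fx=5,fy=5,interpolation=cv2.INTER_CUBIC))
E
```

```text
clock: 6.15
eef_pos: [0.4961, -0.123, 0.0831]
ee_rot: [2.22, 2.222, 0.001]
contact_force: [0.3, -0.1, -0.6]
finger_gap: -0.0
lever n 3280 dir [-0.153   0.9882] yaw 0.1536293716431259 tip [ 0.5134 -0.0795] press [ 0.515  -0.1228]
tcp [ 0.4961 -0.123   0.0831] F [ 0.3002 -0.0739 -0.5875] M [-0.0295  0.0183 -0.0001] clock 6.15
```

View pics/s5.png

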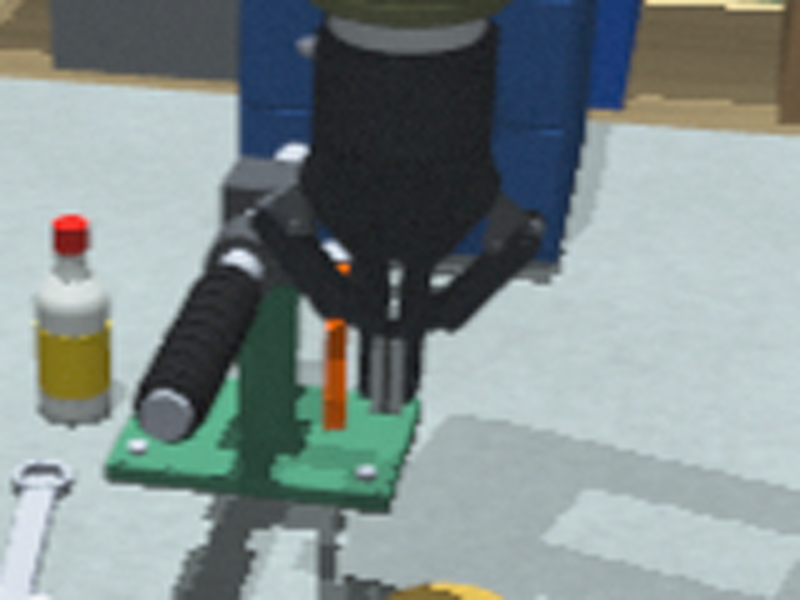

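The fingers are now beside the blade: fingertips at crop (385,408), blade end at (335,425). Pressing in.

```bash
python3 -m crank '[[[0.005,0,0],[0,0,0]],[[0.01,0,0],[0,0,0]],[[0.015,0,0],[0,0,0]],[[0.02,0,0],[0,0,0]],[[0.025,0,0],[0,0,0]],[[0.025,0,0],[0,0,0]],[[0.025,0,0],[0,0,0]]]'
python3 - <<'E'
from h import *
np.set_printoptions(precision=4,suppress=True)
lever()
E
```

```text
clock: 7.12
eef_pos: [0.5197, -0.1226, 0.0825]
ee_rot: [-2.221, -2.221, 0.0]
contact_force: [-3.8, 3.5, 0.3]
finger_gap: -0.005
lever n 3383 dir [0.0063 1.    ] yaw -0.00625775084006132 tip [ 0.5399 -0.0776] press [ 0.5346 -0.1206]
tcp [ 0.5197 -0.1226  0.0825] F [-3.7856  3.5173  0.2854] M [0.5184 0.6025 0.1012] clock 7.125
```

```bash
python3 -m crank '[[[0.003,0,0],[0,0,0]],[[0.006,0,0],[0,0,0]],[[0.008,0,0],[0,0,0]],[[0.008,0,0],[0,0,0]]]'
python3 - <<'E'
from h import *
np.set_printoptions(precision=4,suppress=True)
lever()
E
```

```text
clock: 7.68
eef_pos: [0.5268, -0.1228, 0.0824]
ee_rot: [-2.22, -2.22, 0.002]
contact_force: [-8.2, 3.1, 2.8]
finger_gap: 0.001
lever n 3388 dir [0.0803 0.9968] yaw -0.08040950247719272 tip [ 0.5503 -0.0784] press [ 0.5419 -0.1208]
tcp [ 0.5268 -0.1228  0.0824] F [-8.2331  3.0717  2.8058] M [ 0.5211  1.2404 -0.061 ] clock 7.675
```

The lever is now 0.25 rad in and the force has climbed past the spring's 4.5 N, so it has reached the stop. I add 1 mm and hold.

```bash
python3 -m crank '[[[0.001,0,0],[0,0,0]],[[0.001,0,0],[0,0,0]]]'; python3 -m crank '[[[0,0,0],[0,0,0]],[[0,0,0],[0,0,0]],[[0,0,0],[0,0,0]],[[0,0,0],[0,0,0]],[[0,0,0],[0,0,0]],[[0,0,0],[0,0,0]],[[0,0,0],[0,0,0]],[[0,0,0],[0,0,0]],[[0,0,0],[0,0,0]],[[0,0,0],[0,0,0]]]'
python3 - <<'E'
from h import *
np.set_printoptions(precision=4,suppress=True)
lever()
im,d=grab("side");cv2.imwrite("pics/s6.png",cv2.resize(im[120:240,290:450,::-1],None,fx=5,fy=5,interpolation=cv2.INTER_CUBIC))
E
```

```text
clock: 7.98
eef_pos: [0.5271, -0.1227, 0.0824]
ee_rot: [-2.219, -2.219, 0.004]
contact_force: [-13.3, 3.6, 5.1]
finger_gap: -0.001
clock: 9.22
eef_pos: [0.5271, -0.1227, 0.0824]
ee_rot: [-2.219, -2.219, 0.004]
contact_force: [-11.6, 3.9, 5.6]
finger_gap: 0.0
lever n 3376 dir [0.0815 0.9967] yaw -0.08161592187564547 tip [ 0.5506 -0.0786] press [ 0.5421 -0.121 ]
tcp [ 0.5271 -0.1227  0.0824] F [-11.5809   3.8807   5.5746] M [0.5229 1.8233 0.0517] clock 9.225
```

View pics/s6.png

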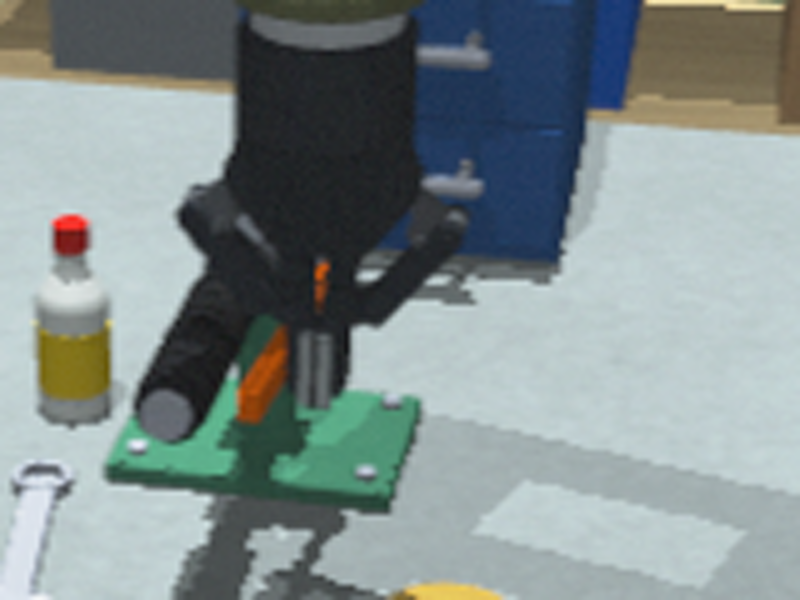

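The lever is held firm at its stop, with 12 N and the TCP stalled for about 1.4 s. The blade end at crop (255,410) is clear of the grip. Releasing.

```bash
python3 -m crank '[[[-0.01,0,0],[0,0,0]],[[-0.02,0,0],[0,0,0]],[[-0.035,0,0],[0,0,0]],[[-0.055,0,0],[0,0,0]],[[-0.065,0,0],[0,0,0]],[[-0.065,0,0],[0,0,0]],[[-0.065,0,0],[0,0,0]]]'
python3 - <<'E'
from h import *
np.set_printoptions(precision=4,suppress=True)
lever()
E
```

```text
clock: 10.2
eef_pos: [0.4648, -0.1232, 0.0832]
ee_rot: [2.221, 2.22, 0.001]
contact_force: [-0.8, -0.1, -0.3]
finger_gap: 0.001
lever n 3641 dir [-0.1624  0.9867] yaw 0.16317208113294399 tip [ 0.5127 -0.0797] press [ 0.5148 -0.123 ]
tcp [ 0.4648 -0.1232  0.0832] F [-0.834  -0.1479 -0.2784] M [-0.0231 -0.0391 -0.0464] clock 10.2
```

The lever is back at its rest angle. I rise over the jar and travel toward the green key, stopping short so the wrist camera can see it.

```bash
python3 -m crank '[[[0,0,0.04],[0,0,0]],[[0,0,0.09],[0,0,0]],[[0.005,0.03,0.12],[0,0,0]],[[0.015,0.08,0.12],[0,0,0]],[[0.03,0.13,0.12],[0,0,0]],[[0.045,0.18,0.12],[0,0,0]],[[0.055,0.23,0.12],[0,0,0]],[[0.064,0.275,0.12],[0,0,0]],[[0.064,0.285,0.12],[0,0,0]],[[0.064,0.285,0.12],[0,0,0]]]'
python3 - <<'E'
from h import *
np.set_printoptions(precision=4,suppress=True)
o=arm.observe();im,d=grab("wrist","pics/w7.png");w=wcloud(d,o["eef_pos"],o["ee_rot"]);hsv=cv2.cvtColor(im,cv2.COLOR_RGB2HSV)
print(o["eef_pos"],o["contact_force"])
for nm,hh in(("green",(45,80)),("red",(0,8))):
    m=(w[...,2]>.055)&(w[...,2]<.072)&(hsv[...,1]>120)&(hsv[...,0]>=hh[0])&(hsv[...,0]<=hh[1])&(w[...,0]>.45)&(w[...,0]<.6)&(w[...,1]>.1)&(w[...,1]<.3)
    q=w[m];print(nm,len(q),q.mean(0),q.min(0),q.max(0))
E
```

```text
clock: 11.5
eef_pos: [0.528, 0.1624, 0.2025]
ee_rot: [-2.22, -2.223, 0.001]
contact_force: [0.5, -0.1, -0.0]
finger_gap: -0.002
[0.528  0.1624 0.2025] [ 0.4813 -0.0682 -0.0256]
green 816 [0.5272 0.2406 0.0659] [0.5135 0.1668 0.0551] [0.5652 0.2545 0.0688]
red 692 [0.5468 0.1725 0.0657] [0.5327 0.1552 0.055 ] [0.5608 0.1859 0.0687]
```

View pics/w7.png

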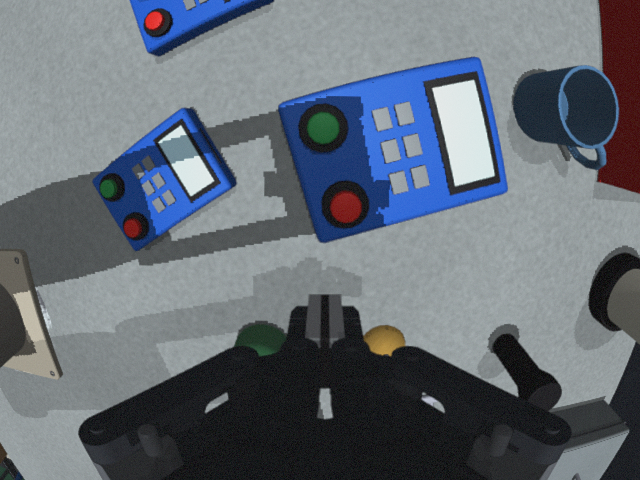

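The wrist view shows the green key at (324,127) on the large terminal, with the red one at (346,206). It measures (0.527,0.241,0.066), in line with the other cameras. I go over it and down to just above.

```bash
python3 -m crank '[[[0,0.04,0],[0,0,0]],[[-0.001,0.079,0],[0,0,0]],[[-0.001,0.079,-0.04],[0,0,0]],[[-0.001,0.079,-0.09],[0,0,0]],[[-0.001,0.079,-0.13],[0,0,0]],[[-0.001,0.079,-0.155],[0,0,0]],[[-0.001,0.079,-0.163],[0,0,0]],[[-0.001,0.079,-0.163],[0,0,0]],[[-0.001,0.079,-0.163],[0,0,0]]]'
python3 - <<'E'
from h import *
np.set_printoptions(precision=4,suppress=True)
im,d=grab("side");cv2.imwrite("pics/s8.png",cv2.resize(im[200:380,200:440,::-1],None,fx=3.3,fy=3.3,interpolation=cv2.INTER_CUBIC))
E
```

```text
clock: 12.68
eef_pos: [0.5284, 0.2411, 0.0416]
ee_rot: [2.221, 2.22, 0.004]
contact_force: [0.5, 0.2, -0.1]
finger_gap: 0.001
```

View pics/s8.png

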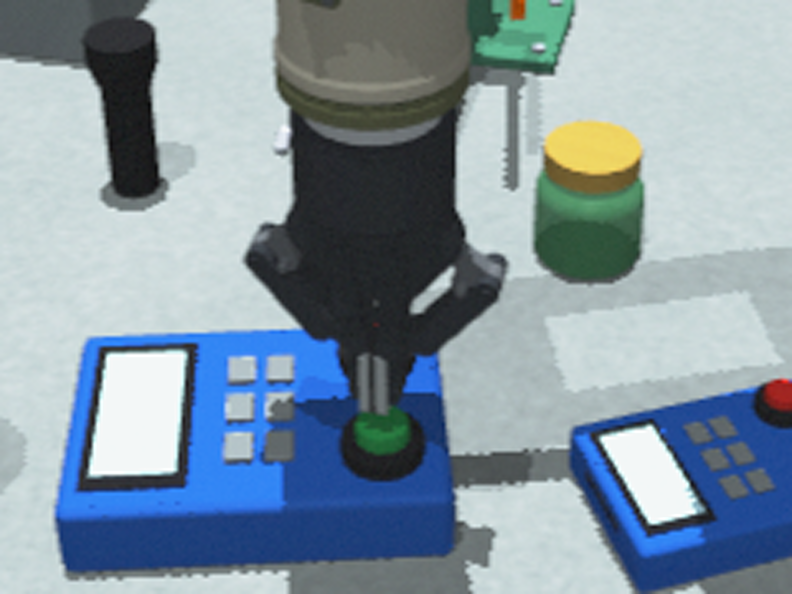

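The shut tips are right over the green key (key centre at crop (383,433), tips at (372,408)). Pressing down in steps.

```bash
python3 -m crank '[[[0,0,-0.005],[0,0,0]],[[0,0,-0.01],[0,0,0]],[[0,0,-0.014],[0,0,0]],[[0,0,-0.016],[0,0,0]],[[0,0,-0.016],[0,0,0]]]'; python3 -m crank '[[[0,0,-0.002],[0,0,0]],[[0,0,-0.002],[0,0,0]],[[0,0,-0.002],[0,0,0]]]'
```

```text
clock: 13.35
eef_pos: [0.5272, 0.2411, 0.024]
ee_rot: [2.221, 2.221, 0.0]
contact_force: [-0.6, -0.5, 5.1]
finger_gap: -0.001
clock: 13.72
eef_pos: [0.5273, 0.2412, 0.0234]
ee_rot: [2.221, 2.221, 0.001]
contact_force: [-6.0, -2.1, 14.7]
finger_gap: 0.002
```

The force went from 5 N to 14.7 N with only 0.6 mm more travel, so the key is fully down. I let go, back off and check everything.

```bash
python3 -m crank '[[[0,0,0.005],[0,0,0]],[[0,0,0.02],[0,0,0]],[[0,0,0.06],[0,0,0]],[[0,0,0.12],[0,0,0]],[[0,-0.04,0.17],[0,0,0]],[[0,-0.08,0.18],[0,0,0]],[[0,-0.08,0.18],[0,0,0]],[[0,-0.08,0.18],[0,0,0]]]'
python3 - <<'E'
from h import *
np.set_printoptions(precision=4,suppress=True)
o=arm.observe();im,d=grab("wrist");w=wcloud(d,o["eef_pos"],o["ee_rot"]);hsv=cv2.cvtColor(im,cv2.COLOR_RGB2HSV)
for nm,hh in(("green",(45,80)),("red",(0,8))):
    m=(w[...,2]>.055)&(w[...,2]<.072)&(hsv[...,1]>120)&(hsv[...,0]>=hh[0])&(hsv[...,0]<=hh[1])&(w[...,0]>.5)&(w[...,0]<.6)&(w[...,1]>.1)&(w[...,1]<.3)
    q=w[m];print(nm,len(q),np.median(q,0))
im,d=grab("scene","pics/end.png");w=cloud("scene",d);w0=np.load("scene1.npz")["w"]
for q in ["lever_press","torch","spanner","oil","mug","bell","coin_jar"]:
  for r in arm.silhouettes(q,"scene")[:1]:
    p=w[r["mask"]];p=p[~np.isnan(p[:,0])];top=p[p[:,2]>np.percentile(p[:,2],90)-.006];print(q,round(r["score"],2),np.median(top,0))
im,d=grab("side");w=cloud("side",d)
hsv=cv2.cvtColor(im,cv2.COLOR_RGB2HSV);m=(w[...,2]>.12)&(w[...,2]<.16)&(hsv[...,1]>150)&(hsv[...,0]<20)&(hsv[...,2]>90)&(w[...,1]<-.04)&(w[...,1]>-.25)&(w[...,0]>.48)&(w[...,0]<.6)
p=w[m];print("lever side",p.mean(0),np.polyfit(p[:,1],p[:,0],1))
for r in arm.silhouettes("coin_jar","side")[:1]:
    p=w[r["mask"]];top=p[p[:,2]>.073];print("jar",np.median(top,0))
print(o["contact_force"],o["eef_pos"])
E
```

```text
clock: 14.72
eef_pos: [0.5266, 0.1612, 0.2015]
ee_rot: [-2.222, -2.22, 0.001]
contact_force: [-0.6, 0.4, -0.7]
finger_gap: 0.0
green 828 [0.527  0.241  0.0663]
red 715 [0.5468 0.1731 0.0663]
torch 0.98 [ 0.7683 -0.0216  0.118 ]
spanner 0.81 [ 0.6795 -0.1539  0.0061]
oil 0.82 [ 0.6939 -0.3095  0.1067]
mug 0.85 [0.779  0.2801 0.0871]
bell 0.88 [ 0.6036 -0.0119  0.0225]
coin_jar 0.62 [ 0.6939 -0.3096  0.1067]
lever side [ 0.519  -0.1167  0.14  ] [-0.1496  0.5015]
jar [ 0.4533 -0.0088  0.0789]
[-0.6484  0.36   -0.7071] [0.5266 0.1612 0.2015]
```

View pics/end.png

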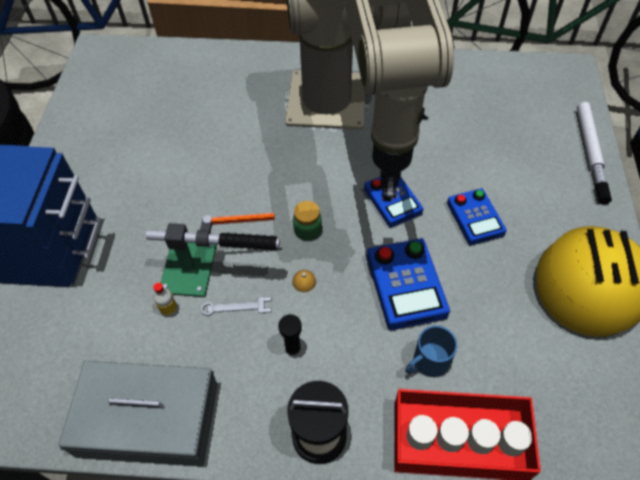

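The end picture shows the lever out at (240,217), the jar at (307,220), the bell at (304,281) and the spanner at (237,306), all as at the start. Both keys are up and the arm is clear. Handing in.

```bash
python3 -c "
from cell import arm
print(arm.finish_job())"
```

```text
the job is handed in; nothing more can be done
None
```

I pressed the brake lever to its stop, held it for about 1.4 s and let it spring back. Then I pushed the green key fully down on the large (200 x 140 mm) terminal, let go and backed away clear. The job is handed in; no verdict is reported.

**Lever:** It turned about 0.25 rad and came up firm. The force at the stop was about 12–15 N, well under the 45 N limit. After release it was back at its rest angle, and the fingers did not touch the grip or the bar side of the lever as far as the pictures show.

**Green key:** The force rose from 5 N to about 15 N with only 0.6 mm more travel, so it was fully down. Afterwards both keys measured 66 mm high, which is fully up.

**Loose things:** All six measured within about 5 mm of where they started, so I take them as unmoved. The last scene-camera detection of the coin jar was wrong, because it picked the oil bottle instead. The side camera put the jar where it was at the start.

**Disagreements:**
- **Fingertip offset:** The shut fingertips really end about 37 mm short of the reported TCP. My first press therefore passed just above the blade without touching it. I noticed from the missing contact force and the side view, and corrected the height.
- **Camera offset:** The scene and side cameras differed by about 7 mm, so I used the wrist camera for the lever and key positions.

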